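# Move the spice row into the new rack, in the same order

## Task

The old wire spice rack is being replaced: move the pepper mill, cork jar, square tin and salt shaker from its four cups into the four pockets of the new wooden rack, one to a pocket, keeping the same order from left to right so that the cook finds each one by habit. Stand each upright near the middle of its pocket, flat on the pocket floor; set it down rather than dropping it, knock none over, and leave the egg timer and the terracotta dish where they are.

Things in the scene. Friction and masses are not known exactly. Their poses are not given: they have to be found in the camera images.
- pepper_mill: turned dark-wood pepper mill, 92 mm tall, with a waist and a small steel ball on top. Origin under the centre of its foot, z up. Foot 44 mm across; the head, from 55 to 74 mm above the origin, is a straight cylinder 39 mm across: grip it there (about 64 mm up). 0.16 kg.
- cork_jar: round clear glass jar with a brown filling and a cork stopper, 80 mm tall. Origin under its centre, z up. Glass 44 mm across from 3 to 58 mm up, stopper 35 mm across from 64 to 80 mm up: grip the glass 46 to 50 mm up. 0.15 kg.
- spice_tin: square steel tin, 39 x 39 mm, with a 41 x 41 mm lid from 62 to 76 mm up, 77 mm tall in all. Origin under its centre, x and y along its sides, z up. Grip it across two opposite sides 56 to 66 mm up. 0.12 kg.
- shaker: round metal salt shaker, 72 mm tall, with a domed, pierced top. Origin under its centre, z up. 44 mm across at the foot, 42 mm at 54 mm up, then a 45 mm collar from 54 to 60 mm and the dome: grip it 46 to 52 mm up. 0.14 kg.
- pepper_mill_cup: pressed round steel cup of the old rack, 63 mm across, rim 8 mm high, in which the pepper mill stands at the start; it is fixed to the rack and stays. Origin under its centre (12.5 mm above the worktop; its floor, on which the pot stands, is 15 mm above the worktop).
- cork_jar_cup: pressed round steel cup of the old rack, 63 mm across, rim 8 mm high, in which the cork jar stands at the start; it is fixed to the rack and stays. Origin under its centre (12.5 mm above the worktop; its floor, on which the pot stands, is 15 mm above the worktop).
- spice_tin_cup: pressed round steel cup of the old rack, 63 mm across, rim 8 mm high, in which the spice tin stands at the start; it is fixed to the rack and stays. Origin under its centre (12.5 mm above the worktop; its floor, on which the pot stands, is 15 mm above the worktop).
- shaker_cup: pressed round steel cup of the old rack, 63 mm across, rim 8 mm high, in which the shaker stands at the start; it is fixed to the rack and stays. Origin under its centre (12.5 mm above the worktop; its floor, on which the pot stands, is 15 mm above the worktop).
- old_rack: old bent-wire spice rack, 72 x 291 mm, fixed; nearer or farther than the new one. Origin under its centre on the worktop, y along its row to its left end (seen from the robot), x away from the robot. Cups at y = +-34, +-102 mm. Thin side rails, top 34.5 mm up; tallest pot top 107 mm up. A wall cabinet and shelf hang 0.6 m over the farther rack: lift no higher than needed to clear neighbours.
- new_rack: new pale wooden spice rack, 80 x 300 mm, fixed. Origin under its centre on the worktop, y along its row to its left end (seen from the robot), x away from the robot. Square pockets 60 x 60 mm at y = +-34, +-102 mm, x = 0, with 8 mm walls between; pocket floor 10 mm, pocket edge 22 mm above the worktop. 5 mm steel rails at x = +-36 mm, top 31.5 mm up; end cheeks 38 mm high.
- egg_timer: round cream egg timer, 60 mm across, 54 mm tall, behind the racks; stays where it is. Origin under its centre.
- dish: round terracotta dish, 123 mm across, 28 mm tall, behind the racks; stays where it is. Origin under its centre.
Mind the look-alikes: they are no part of the job. Leave any yellow look-alike of the cork_jar alone.

How it is judged:
By the outcome, as a careful person would: the job done as asked, in the order asked, and still so for the second after the job is handed in, with the robot touching nothing.
It also fails if it takes over 88 s, if anything falls off the work surface, if the arm or the gripper's body presses on something with over 40 N, if the wrist force passes 120 N, or if a joint passes its speed limit or range.

## Robot

A 6-joint arm with a two-finger parallel gripper is mounted at the origin on a cart in front of the work surface, level with it; the furniture and walls round the work are solid. World frame = base frame: x ahead of the robot, y to its left, z up, the work surface at z = 0. Lengths are in m, angles in rad, forces in N, time in s.
With the tool pointing down it reaches from about 0.275 to 0.75 m from the base axis. Payload 10.2 kg.
Tool frame: the origin (TCP) lies at the very end of the fingers, on their centre line; the grasp point (between the pads) lies 19 mm behind it (r.grip_point_offset is the z of the grasp point in the tool frame, in m); z points along the fingers, y is the line along which they close (so a half turn about z gives the same grasp; the last joint's range is limited). The gripper opens to 88 mm and grips with 3 to 60 N. Pads are 18 mm wide; open, the fingers measure 123 mm over their backs; the gripper's body (75 mm by 187 mm) begins 45 mm behind the grasp point.
Start: joints at [-1.329, 0.313, 1.498, -0, 1.331, -0.223], TCP at [0.235, -0.469, 0.239] pointing down, gripper open.
Joint ranges: [-2.94, 2.94], [-0.97, 2.17], [0.19, 2.56], [-1.23, 4.37], [0.02, 3.11], [-2.88, 2.88]. Speed limits (rad/s): [2.39, 2.39, 3.01, 3.14, 3.14, 3.14].

## Interface

Orientations are given as a rotation vector (axis times angle).
In Python, from rig import sense, imaging, ticket, r gives the robot as it stands.
- The arm moves only by the tool drive_tool, never from a script. Its argument "steps" is a list that holds one entry, the list of rows, each a list of 5 numbers: the shift along the tool's x, y, z in cm, then the turn about the tool's z in rad, then the finger opening in cm, from 0 to 8.81. In form: [[[x, y, z, turn, grip], ...]]. A call has 1 to 20 rows; each row is the pose to reach, as a shift and turn from the pose commanded when the call began, along the tool's axes at that moment; what a row does not reach only later rows make up. A row lasts 1/8 s, in which the tool goes at most 62.5 mm and 10.7 degrees, less where a joint would pass 70% of its speed; a pose out of reach is approached as far as the arm can. A call with a gripper value outside its range is refused whole. The fingers move at their own pace and stop on an object; the grip force is fixed at half the most. Time passes only in rows, so rows that repeat a pose let the fingers close. It gives the time, the measured TCP pose, the force, the opening and the grip force at its end, in the units of the state.
- sense(): the state, without advancing time (a new reading comes with each control period).
- imaging.read_camera(name): name is "scene" or "top"; returns a dict with "image" (420x560x3 uint8, red, green, blue), "vfov" (degrees; the focal length in pixels is half the picture's height over the tangent of half this angle, whatever the lens; pixels are square), "cx", "cy" (the principal point, pixels), "k1" (the pictures are not rectified: a ray, as slopes to the right and down, at radius r is drawn at 1 + k1 r^2 times it, then the intrinsics apply), "R" (3x3) and "t" (3): a world point X has camera coordinates R X + t. Camera axes: x right, y down, z forward; pixel columns grow to the right and rows downward; lengths in m; the calibration is good to about 2 mm. A picture is of the moment at which its call begins. There is no depth.
- ticket.close_job(): hands the job in; it is judged then, once.
The state is a dict: "t": time; "joint_pos": joint angles; "qd": joint speeds; "tau": joint torques, N m; "eef_pos": TCP position; "ee_rot": TCP orientation; "force": force on the tool from outside, world axes, zero at the start; "moment": the same for the moment, N m; "gripper_width": finger opening in m; "gripper_force": force on a finger pad.
Only numpy, scipy, OpenCV 4.12 (cv2) and the standard library are available. Lean on these libraries where they do the work, as an engineer would, in place of code of your own. Each camera call takes 0.05 s, during which the arm holds its last target. There are 200 camera calls.

## Working session

There is one attempt and no reset: what is moved stays moved. The work goes in short steps, Python scripts to look and compute and a tool call to move; the robot and the scene stay as the last step left them, time stands still between calls to the robot, and variables do not carry over. Pictures are saved under pics/ and viewed, at most 14 in all, crops included, and the job is handed in when it is done.

Besides the shell and the picture viewer there is one more tool, called after "Call:" as name(argument=value, ...), one argument or row to a line, values as JSON. drive_tool: Moves the arm, as the interface text tells. Its arguments: {"type":"object","properties":{"steps":{"type":"array"}},"required":["steps"]}

```bash
ls; mkdir -p pics; python3 - <<'E'
from rig import sense, imaging, r
import cv2,pickle
s=sense();print(s)
print(r.grip_point_offset)
for n in("scene","top"):
    c=imaging.read_camera(n);pickle.dump(c,open(f'pics/{n}0.pkl','wb'))
    cv2.imwrite(f'pics/{n}0.png',c["image"][:,:,::-1])
    print({k:v for k,v in c.items() if k!='image'})
E
```

```text
pics
{'t': 0.0, 'joint_pos': array([-1.32937238e+00,  3.13455129e-01,  1.49844271e+00,  7.39073620e-06,
        1.33095929e+00, -2.23372281e-01]), 'qd': array([-0.00010303,  0.00065643, -0.00128749,  0.00016803, -0.00140538,
       -0.00076333]), 'tau': array([-1.91674549e-04, -4.02211547e+01, -2.52272505e+01,  6.94792438e-02,
        3.51960375e-02, -9.86075793e-05]), 'eef_pos': array([ 0.23527145, -0.46906415,  0.23815632]), 'ee_rot': array([-3.05590699e+00, -7.23252040e-01,  6.64955368e-06]), 'force': array([ 0.42501884, -0.07889908,  0.34669446]), 'moment': array([0.02058197, 0.01891966, 0.01046717]), 'gripper_force': 0.0, 'gripper_width': 0.08803188391290435}
-0.0187
{'vfov': 56.2667291231982, 'cx': 279.5046520408465, 'cy': 212.9518688557957, 'k1': -0.05294455942206625, 'R': array([[ 0.68585492, -0.72751892, -0.01786751],
       [-0.54400577, -0.49623395, -0.67661628],
       [ 0.48338468,  0.47378063, -0.73611899]]), 't': array([-0.55592763,  0.27862737,  0.93706785])}
{'vfov': 49.36400670112836, 'cx': 277.4121035826361, 'cy': 205.9941237227162, 'k1': -0.0871162556118422, 'R': array([[-0.00880141, -0.9998149 , -0.01710853],
       [-0.98857281,  0.01127471, -0.15032192],
       [ 0.15048698,  0.01558998, -0.98848906]]), 't': array([-0.14883494,  0.59874591,  1.11115227])}
```

View pics/scene0.png

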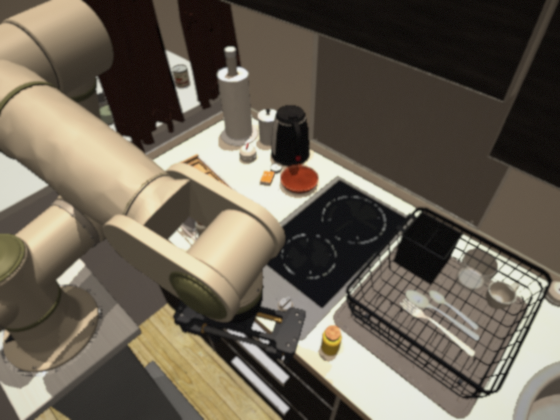

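View pics/top0.png

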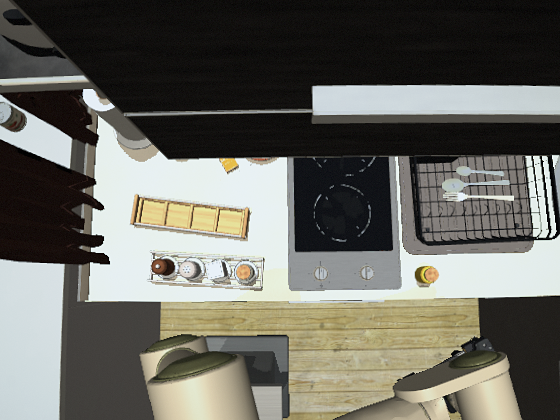

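The top view shows the old rack (near) with a dark mill (163,266), shaker (190,268), tin (219,270) and jar (246,271). The new rack is at (190,216). The yellow-lidded jar at (427,274) stands away from the rack, so it is the look-alike and I'll leave it. The egg timer and dish are near the cabinet edge. I'll confirm with an enlarged crop.

```bash
cat > h.py <<'E'
import numpy as np,cv2,pickle
def load(p): return pickle.load(open(p,'rb'))
def proj(c,X):
    X=np.atleast_2d(X)@c['R'].T+c['t']; s=X[:,:2]/X[:,2:]
    s=s*(1+c['k1']*(s**2).sum(1,keepdims=True))
    f=210/np.tan(np.radians(c['vfov']/2)); return s*f+[c['cx'],c['cy']]
def unproj(c,uv,z):
    f=210/np.tan(np.radians(c['vfov']/2)); d=(np.atleast_2d(uv)-[c['cx'],c['cy']])/f; s=d.copy()
    for _ in range(20): s=d/(1+c['k1']*(s**2).sum(1,keepdims=True))
    rays=np.c_[s,np.ones(len(s))]@c['R']; o=-c['R'].T@c['t']
    return o+rays*((z-o[2])/rays[:,2])[:,None]
E
python3 - <<'E'
from h import *
c=load('pics/top0.pkl')
im=c['image'][180:300,120:280,::-1]
cv2.imwrite('pics/crop0.png',cv2.resize(im,None,fx=5,fy=5,interpolation=cv2.INTER_CUBIC))
for n,uv,z in[('mill',(163,266),.107),('shaker',(190,268),.087),('tin',(219,270),.092),('jar',(246,271),.095),('new',(190,216),.022)]: print(n,unproj(c,uv,z).round(3))
E
```

```text
mill [[0.447 0.116 0.107]]
shaker [[0.442 0.056 0.087]]
tin [[ 0.437 -0.015  0.092]]
jar [[ 0.434 -0.08   0.095]]
new [[0.577 0.072 0.022]]
```

View pics/crop0.png

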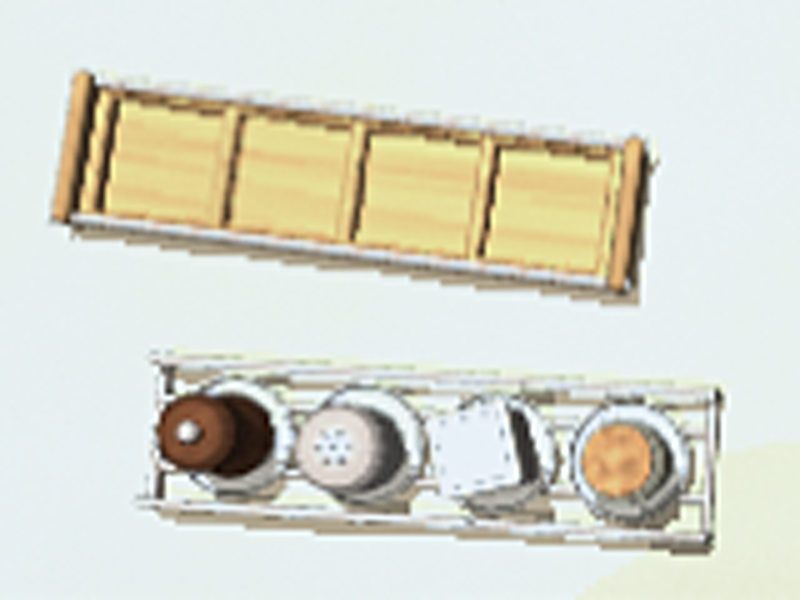

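Left to right, the order is mill, shaker, tin, jar with a plain cork and brown filling. The jar in the rack fits the description. The yellow one outside it is the look-alike. Next I'll fit the rack poses and overlay them on a contrast-stretched crop.

```bash
cat >> h.py <<'E'
from scipy.optimize import least_squares
def place(p,L):
    L=np.atleast_2d(L); cs,sn=np.cos(p[2]),np.sin(p[2])
    return np.c_[p[0]+cs*L[:,0]-sn*L[:,1],p[1]+sn*L[:,0]+cs*L[:,1],L[:,2]]
def fit(c,L,uv,p0):
    L=np.array(L,float);uv=np.array(uv,float)
    return least_squares(lambda p:(proj(c,place(p,L))-uv).ravel(),p0)
def crop2px(uv,x0,y0,s): return (np.array(uv,float)+.5)/s-.5+[x0,y0]
E
python3 - <<'E'
from h import *
c=load('pics/top0.pkl')
P=lambda u:crop2px(u,120,180,5)
N=fit(c,[[.04,.15,.038],[-.04,.15,.038],[.04,-.15,.038],[-.04,-.15,.038],[0,.068,.022],[0,0,.022],[0,-.068,.022]],P([(74,74),(54,218),(645,140),(630,288),(228,168),(353,182),(482,198)]),[.577,.07,0])
print('new',N.x.round(4),N.fun.round(2))
O=fit(c,[[0,.102,.0205],[0,.034,.0205],[0,-.034,.0205],[0,-.102,.0205]],P([(240,436),(368,445),(496,454),(633,461)]),[.44,.02,0])
print('old',O.x.round(4),O.fun.round(2))
for n,u,z in[('mill',(187,432),.105),('shaker',(333,447),.087),('jar',(618,458),.095),('tin',(478,448),.092)]:
    X=unproj(c,P(u),z)[0]; d=X[:2]-O.x[:2];a=O.x[2]
    print(n,X.round(4),'in old frame',[round(d@[np.cos(a),np.sin(a)],4),round(d@[-np.sin(a),np.cos(a)],4)])
g=c['image'][225:305,140:270,::-1]
s=6;im=cv2.resize(g,None,fx=s,fy=s,interpolation=cv2.INTER_CUBIC).astype(float)
im=np.clip(255*(im/255)**4,0,255).astype(np.uint8)
def dl(pts,col):
    q=((proj(c,pts)-[140,225]+.5)*s-.5).round().astype(int); cv2.polylines(im,[q],True,col,1)
dl(place(O.x,[[.036,.1455,.0345],[.036,-.1455,.0345],[-.036,-.1455,.0345],[-.036,.1455,.0345]]),(0,0,255))
t=np.linspace(0,6.28,40)
for y in(.102,.034,-.034,-.102): dl(place(O.x,np.c_[.0315*np.cos(t),y+.0315*np.sin(t),0*t+.0205]),(0,180,0))
for y in(.102,.034,-.034,-.102): dl(place(N.x,[[.03,y+.03,.022],[.03,y-.03,.022],[-.03,y-.03,.022],[-.03,y+.03,.022]]),(255,0,0))
cv2.imwrite('pics/crop1.png',im)
E
```

```text
new [ 0.5764  0.0706 -0.1262] [ 0.28 -0.87 -0.72  0.85  0.69 -0.94 -0.3   0.65 -0.46  0.    0.19  0.21
  0.3   0.04]
old [ 0.4397  0.0277 -0.0688] [-0.74  0.02 -0.09 -0.04  0.78 -0.14  0.03  0.14]
mill [0.4471 0.1314 0.105 ] in old frame [np.float64(0.0002), np.float64(0.1039)]
shaker [0.44  0.065 0.087] in old frame [np.float64(-0.0023), np.float64(0.0372)]
jar [ 0.4339 -0.0731  0.095 ] in old frame [np.float64(0.0011), np.float64(-0.101)]
tin [ 0.4391 -0.0059  0.092 ] in old frame [np.float64(0.0017), np.float64(-0.0336)]
```

View pics/crop1.png

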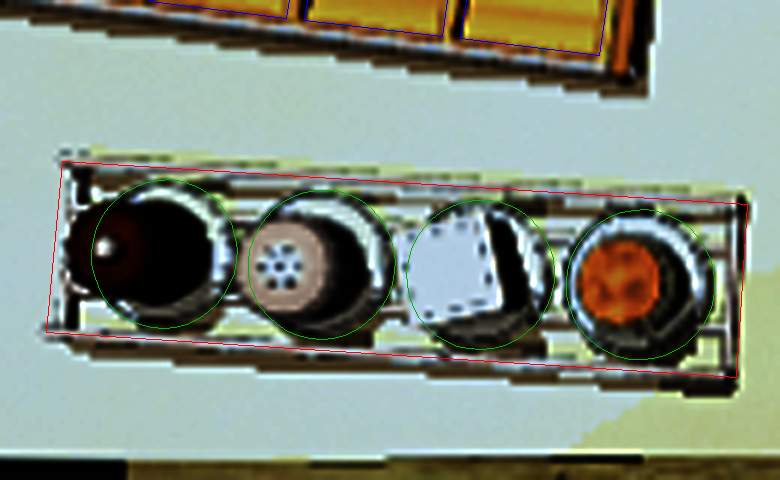

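The overlays match the rails and cups. The tin lid is visible with corners (485,212), (503,305), (410,328), turned about 12° to the rack. I'll fit it and work out the moves.

```bash
cat >> h.py <<'E'
from scipy.spatial.transform import Rotation as Ro
N0=np.array([.5764,.0706,-.1262]);O0=np.array([.4397,.0277,-.0688])
def move(s,xyz,yaw):
    """tool shift (cm) and turn to TCP xyz with tool x axis heading yaw, tool pointing down"""
    R=Ro.from_rotvec(s['ee_rot']).as_matrix()
    d=R.T@(np.array(xyz)-s['eef_pos'])*100
    h=np.arctan2(R[1,0],R[0,0]); t=-((yaw-h+np.pi)%(2*np.pi)-np.pi)
    return d.round(2),round(t,3)
E
python3 - <<'E'
from h import *
from rig import sense
c=load('pics/top0.pkl')
P=lambda u:crop2px(u,140,225,6)
h=.0205
T=fit(c,[[h,-h,.092],[-h,-h,.092],[-h,h,.092]],P([(485,212),(503,305),(410,328)]),[.439,-.006,.2])
print('tin',T.x.round(4),T.fun.round(2))
s=sense()
print(move(s,[.4471,.131,.175],np.pi/2+O0[2]))
for y in(.102,.034,-.034,-.102): print(place(N0,[[0,y,0]]).round(4))
sc=load('pics/scene0.pkl'); print('campos',-sc['R'].T@sc['t'],-c['R'].T@c['t'])
for n,u,z in[('orange',(230,165),0),('towelbase',(137,140),0.0),('towel',(105,105),.3),('leftedge',(92,240),0)]: print(n,unproj(c,u,z).round(3))
for n,u,z in[('towelbase',(236,138),0),('timer',(248,155),0),('orange',(267,178),0),('dish',(299,185),0)]: print(n,unproj(sc,u,z).round(3))
E
```

```text
tin [ 0.4389 -0.0027  0.2138] [ 0.08 -0.9   0.6   0.48 -0.68  0.41]
(array([ 45.83, -44.14,   6.38]), np.float64(-1.037))
[[0.5892 0.1718 0.    ]]
[[0.5807 0.1043 0.    ]]
[[0.5721 0.0369 0.    ]]
[[ 0.5636 -0.0306  0.    ]]
campos [ 0.07989635 -0.7101481   0.8683842 ] [ 0.42338001 -0.17288091  1.18582015]
orange [[ 0.716 -0.029  0.   ]]
towelbase [[0.79  0.227 0.   ]]
towel [[0.775 0.198 0.3  ]]
leftedge [[0.518 0.339 0.   ]]
towelbase [[0.814 0.223 0.   ]]
timer [[ 0.776  0.118 -0.   ]]
orange [[ 0.736 -0.014  0.   ]]
dish [[ 0.781 -0.114  0.   ]]
```

Call:
drive_tool(
  steps=[
    [[45.8,-44.1,3,-1.04,8.8],[45.8,-44.1,3,-1.04,8.8],[45.8,-44.1,3,-1.04,8.8],[45.8,-44.1,3,-1.04,8.8],[45.8,-44.1,3,-1.04,8.8],[45.8,-44.1,3,-1.04,8.8],[45.8,-44.1,3,-1.04,8.8],[45.8,-44.1,3,-1.04,8.8],[45.8,-44.1,3,-1.04,8.8],[45.8,-44.1,3,-1.04,8.8],[45.8,-44.1,3,-1.04,8.8],[45.8,-44.1,3,-1.04,8.8],[45.8,-44.1,3,-1.04,8.8],[45.8,-44.1,3,-1.04,8.8],[45.8,-44.1,3,-1.04,8.8],[45.8,-44.1,3,-1.04,8.8]],
  ],
)

```text
t: 2.1
eef_pos: [0.4471, 0.1299, 0.2088]
ee_rot: [2.294, 2.146, 0.0]
force: [0.3, -0.7, 0.3]
gripper_width: 0.0881
gripper_force: 0.0
```

```bash
python3 - <<'E'
from h import *
from rig import sense,imaging
s=sense();print(s['t'],s['eef_pos'],s['ee_rot'],s['joint_pos'].round(2))
c=imaging.read_camera('scene');pickle.dump(c,open('pics/scene1.pkl','wb'))
cv2.imwrite('pics/scene1.png',c['image'][:,:,::-1])
q=proj(c,place(O0,[[0,.102,.06],[0,-.102,.06]]));print(q)
m=q.mean(0).astype(int);x0,y0=m[0]-95,m[1]-75
print(x0,y0)
cv2.imwrite('pics/crop2.png',cv2.resize(c['image'][y0:y0+150,x0:x0+200,::-1],None,fx=4,fy=4,interpolation=cv2.INTER_CUBIC))
E
```

```text
2.1 [0.44707532 0.12987213 0.20880877] [2.29405785e+00 2.14618714e+00 2.07483503e-04] [ 0.03  0.21  1.71 -0.    1.22  0.1 ]
[[164.33149734 189.82884939]
 [203.70090704 227.42356704]]
89 133
```

View pics/crop2.png

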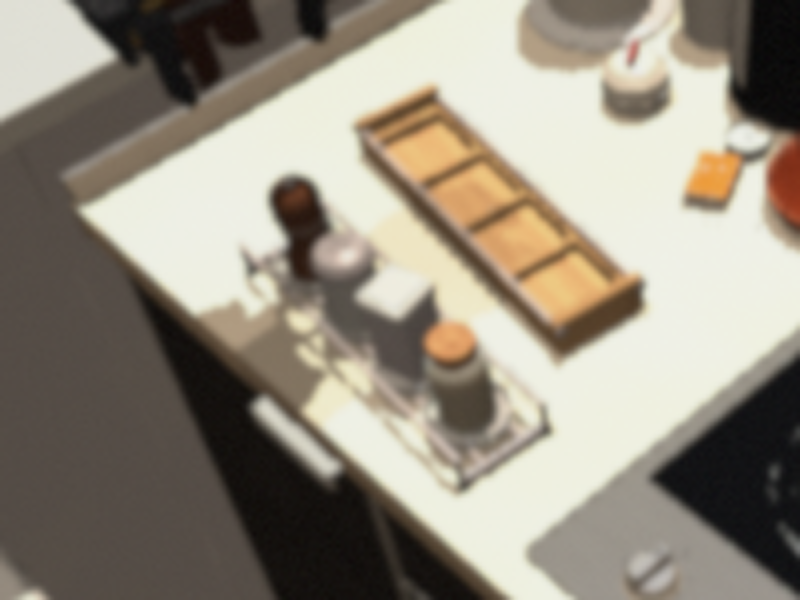

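Clear view: the rack holds the mill (293,180 in the crop), shaker (342,245), tin (395,290) and cork-stoppered jar (451,340). The new rack is empty and the egg timer sits behind it. I'll cross-check my estimates in this view.

```bash
python3 - <<'E'
from h import *
c=load('pics/scene1.pkl'); s=4
im=cv2.resize(c['image'][133:283,89:289,::-1],None,fx=s,fy=s,interpolation=cv2.INTER_CUBIC)
def dl(pts,col):
    q=((proj(c,pts)-[89,133]+.5)*s-.5).round().astype(int); cv2.polylines(im,[q],True,col,1)
t=np.linspace(0,6.28,40)
circ=lambda x,y,r,z:np.c_[x+r*np.cos(t),y+r*np.sin(t),0*t+z]
for y in(.102,.034,-.034,-.102): dl(place(N0,[[.03,y+.03,.022],[.03,y-.03,.022],[-.03,y-.03,.022],[-.03,y+.03,.022]]),(255,0,0))
dl(place(O0,[[.036,.1455,.0345],[.036,-.1455,.0345],[-.036,-.1455,.0345],[-.036,.1455,.0345]]),(0,0,255))
for z in(.07,.089): dl(circ(.4471,.1314,.0195,z),(0,255,0))
dl(circ(.44,.065,.0225,.075),(0,255,0))
dl(circ(.4339,-.0731,.0175,.095),(0,255,0))
dl(circ(.4339,-.0731,.022,.018),(0,255,0))
h=.0205
dl(place([.4389,-.0027,.2138],[[h,h,.091],[h,-h,.091],[-h,-h,.091],[-h,h,.091]]),(255,0,255))
im=cv2.resize(im[150:510,220:660],None,fx=1.6,fy=1.6,interpolation=cv2.INTER_CUBIC)
cv2.imwrite('pics/crop3.png',im)
E
```

```text
(no output)
```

View pics/crop3.png

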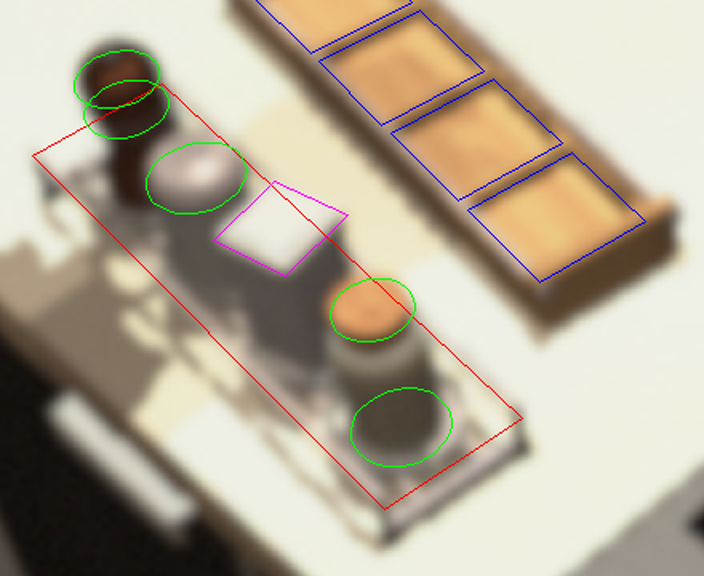

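Both cameras agree within about 2 mm. Descending on the mill.

Call:
drive_tool(
  steps=[
    [[0.1,0,5,0,8.8],[0.1,0,10,0,8.8],[0.1,0,13,0,8.8],[0.1,0,14.4,0,8.8],[0.1,0,14.9,0,8.8],[0.1,0,14.9,0,8.8],[0.1,0,14.9,0,6],[0.1,0,14.9,0,5],[0.1,0,14.9,0,4.3],[0.1,0,14.9,0,3],[0.1,0,14.9,0,3],[0.1,0,14.9,0,3],[0.1,0,14.9,0,3],[0.1,0,14.9,0,3]],
  ],
)

```text
t: 3.9
eef_pos: [0.4473, 0.1312, 0.0598]
ee_rot: [2.293, 2.147, 0.001]
force: [1.9, -0.2, 0.2]
gripper_width: 0.038
gripper_force: 30.0
```

Call:
drive_tool(
  steps=[
    [[0,0,-2,0,3],[0,0,-5,0,3],[0,0.5,-6,0,3],[1,3,-6,0.06,3],[2.5,7,-6,0.06,3],[4,11,-6,0.06,3],[5,13.5,-6,0.06,3],[5,13.9,-6,0.06,3],[5,13.9,-6,0.06,3],[5,13.9,-4,0.06,3],[5,13.9,-2,0.06,3],[5,13.9,-0.7,0.06,3],[5,13.9,0,0.06,3],[5,13.9,0.3,0.06,3],[5,13.9,0.4,0.06,3],[5,13.9,0.4,0.06,3]],
  ],
)

```text
t: 5.9
eef_pos: [0.5893, 0.1719, 0.0561]
ee_rot: [2.357, 2.077, 0.001]
force: [-0.3, 1.2, -2.0]
gripper_width: 0.0377
gripper_force: 30.0
```

```bash
python3 - <<'E'
from h import *
from rig import sense,imaging
s=sense();print(s['t'],s['eef_pos'],s['force'],s['gripper_force'],move(s,[.5892,.1718,.055],np.pi/2+N0[2]))
im=[]
for n,(x0,y0) in {'top':(120,180),'scene':(120,130)}.items():
    c=imaging.read_camera(n);pickle.dump(c,open(f'pics/{n}2.pkl','wb'))
    im.append(cv2.resize(c['image'][y0:y0+130,x0:x0+130,::-1],None,fx=3,fy=3,interpolation=cv2.INTER_CUBIC))
cv2.imwrite('pics/c4.png',np.hstack(im))
E
```

```text
5.9 [0.58929301 0.17194665 0.05610075] [-0.29223646  1.18914533 -1.95604591] 29.98164122211392 (array([-0.02, -0.01,  0.11]), np.float64(0.0))
```

View pics/c4.png

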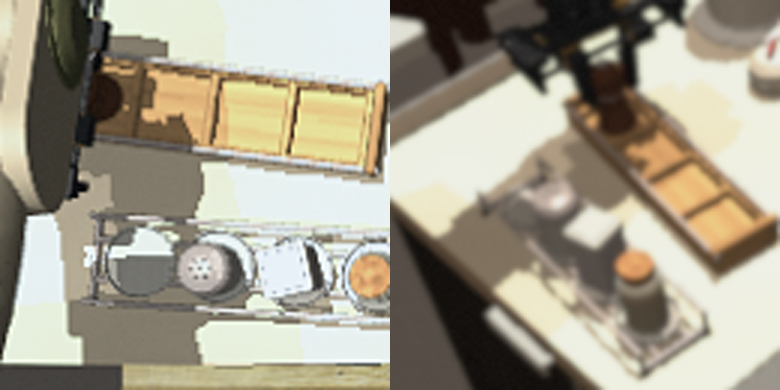

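The mill hangs over the leftmost pocket, about 1 mm above its floor. I'll lower it, release and lift.

Call:
drive_tool(
  steps=[
    [[0,0,0.06,0,3],[0,0,0.12,0,3],[0,0,0.12,0,3],[0,0,0.12,0,4.2],[0,0,0.12,0,5],[0,0,0.12,0,7],[0,0,0.12,0,8.8],[0,0,0.12,0,8.8],[0,0,-1,0,8.8],[0,0,-5,0,8.8],[0,0,-8,0,8.8],[0,0,-8,0,8.8]],
  ],
)

```text
t: 7.5
eef_pos: [0.5902, 0.1721, 0.1385]
ee_rot: [2.355, 2.075, 0.007]
force: [0.1, -0.2, 0.0]
gripper_width: 0.0879
gripper_force: 0.0
```

```bash
python3 - <<'E'
from h import *
from rig import sense
s=sense();print(s['t'],s['eef_pos'],s['force'])
print('shaker',move(s,[.440,.065,.015+.050-.019],np.pi/2+O0[2]))
E
```

```text
7.5 [0.59020529 0.17206655 0.13852954] [ 0.066545   -0.15903811  0.0304684 ]
shaker (array([-12.52, -13.6 ,   9.17]), np.float64(-0.057))
```

Call:
drive_tool(
  steps=[
    [[-4,-4.4,0,-0.05,8.8],[-8,-8.8,0,-0.06,8.8],[-12,-13,0,-0.06,8.8],[-12.5,-13.6,0,-0.06,8.8],[-12.5,-13.6,0,-0.06,8.8],[-12.5,-13.6,4,-0.06,8.8],[-12.5,-13.6,7,-0.06,8.8],[-12.5,-13.6,8.6,-0.06,8.8],[-12.5,-13.6,9,-0.06,8.8],[-12.5,-13.6,9,-0.06,8.8],[-12.5,-13.6,9,-0.06,6],[-12.5,-13.6,9,-0.06,5],[-12.5,-13.6,9,-0.06,4.5],[-12.5,-13.6,9,-0.06,3],[-12.5,-13.6,9,-0.06,3],[-12.5,-13.6,9,-0.06,3],[-12.5,-13.6,9,-0.06,3],[-12.5,-13.6,9,-0.06,3]],
  ],
)

```text
t: 9.75
eef_pos: [0.4389, 0.0649, 0.0459]
ee_rot: [2.293, 2.146, 0.001]
force: [2.3, 0.1, 2.6]
gripper_width: 0.0417
gripper_force: 29.9
```

```bash
python3 - <<'E'
from h import *
from rig import sense
s=sense();print(s['t'],s['eef_pos'],s['ee_rot'],s['force'])
print('place',move(s,[.5807,.1043,s['eef_pos'][2]-.005],np.pi/2+N0[2]))
E
```

```text
9.75 [0.43890361 0.06492438 0.0459271 ] [2.29298387e+00 2.14630250e+00 1.11504756e-03] [2.25980928 0.10250249 2.56380091]
place (array([ 4.87, 13.89,  0.51]), np.float64(0.06))
```

Call:
drive_tool(
  steps=[
    [[0,0,-2,0,3],[0,0,-5,0,3],[0,0.5,-6,0,3],[1,3,-6,0.06,3],[2.5,7,-6,0.06,3],[4,11,-6,0.06,3],[4.9,13.5,-6,0.06,3],[4.9,13.9,-6,0.06,3],[4.9,13.9,-6,0.06,3],[4.9,13.9,-4,0.06,3],[4.9,13.9,-2,0.06,3],[4.9,13.9,-0.7,0.06,3],[4.9,13.9,0,0.06,3],[4.9,13.9,0.3,0.06,3],[4.9,13.9,0.4,0.06,3],[4.9,13.9,0.45,0.06,3],[4.9,13.9,0.45,0.06,3]],
  ],
)

```text
t: 11.88
eef_pos: [0.5805, 0.1047, 0.0414]
ee_rot: [2.357, 2.077, 0.0]
force: [-0.6, -0.5, -2.4]
gripper_width: 0.042
gripper_force: 29.9
```

```bash
python3 - <<'E'
from h import *
from rig import sense,imaging
s=sense();print(s['t'],s['eef_pos'],s['force'],s['gripper_force'],move(s,[.5807,.1043,.0459-.005],np.pi/2+N0[2]))
im=[]
for n,(x0,y0) in {'top':(120,180),'scene':(120,130)}.items():
    c=imaging.read_camera(n);pickle.dump(c,open(f'pics/{n}3.pkl','wb'))
    im.append(cv2.resize(c['image'][y0:y0+130,x0:x0+130,::-1],None,fx=3,fy=3,interpolation=cv2.INTER_CUBIC))
cv2.imwrite('pics/c5.png',np.hstack(im))
E
```

```text
11.875 [0.5805193  0.10473884 0.04144592] [-0.56106557 -0.50183909 -2.39771519] 29.857387429756272 (array([-0.04,  0.02,  0.05]), np.float64(0.0))
```

View pics/c5.png

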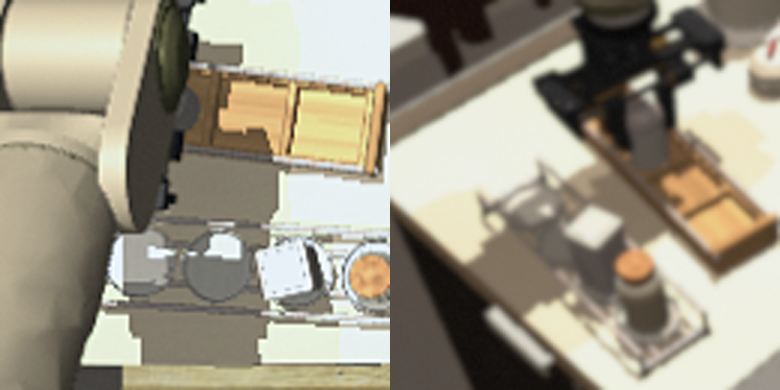

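The shaker hangs over pocket 2. I'll lower it the last 0.5 mm and release.

Call:
drive_tool(
  steps=[
    [[0,0,0.05,0,3],[0,0,0.08,0,3],[0,0,0.08,0,3],[0,0,0.08,0,4.6],[0,0,0.08,0,5.4],[0,0,0.08,0,7],[0,0,0.08,0,8.8],[0,0,0.08,0,8.8],[0,0,-1,0,8.8],[0,0,-5,0,8.8],[0,0,-9,0,8.8],[0,0,-9,0,8.8],[0,0,-9,0,8.8]],
  ],
)

```text
t: 13.6
eef_pos: [0.5801, 0.1047, 0.1309]
ee_rot: [-2.357, -2.077, 0.001]
force: [0.1, 0.5, 0.2]
gripper_width: 0.0881
gripper_force: 0.0
```

```bash
python3 - <<'E'
from h import *
from rig import sense
s=sense();print(s['t'],s['eef_pos'],s['force'])
a=np.pi/2+.2138
print('tin',move(s,[.4389,-.004,.015+.061-.019],a))
E
```

```text
13.6 [0.58006095 0.10471112 0.13087838] [0.14160283 0.48083859 0.18365851]
tin (array([-12.56, -12.63,   7.4 ]), np.float64(-0.34))
```

Call:
drive_tool(
  steps=[
    [[-4,-4,0,-0.17,8.8],[-8,-8,0,-0.34,8.8],[-12,-12,0,-0.34,8.8],[-12.6,-12.6,0,-0.34,8.8],[-12.6,-12.6,0,-0.34,8.8],[-12.6,-12.6,4,-0.34,8.8],[-12.6,-12.6,6.5,-0.34,8.8],[-12.6,-12.6,7.4,-0.34,8.8],[-12.6,-12.6,7.4,-0.34,8.8],[-12.6,-12.6,7.4,-0.34,8.8],[-12.6,-12.6,7.4,-0.34,6],[-12.6,-12.6,7.4,-0.34,5],[-12.6,-12.6,7.4,-0.34,4.5],[-12.6,-12.6,7.4,-0.34,4.2],[-12.6,-12.6,7.4,-0.34,3.6],[-12.6,-12.6,7.4,-0.34,3],[-12.6,-12.6,7.4,-0.34,3],[-12.6,-12.6,7.4,-0.34,3],[-12.6,-12.6,7.4,-0.34,3]],
  ],
)

```text
t: 15.98
eef_pos: [0.4397, -0.0045, 0.0573]
ee_rot: [1.971, 2.446, 0.0]
force: [0.6, -0.3, -0.2]
gripper_width: 0.0391
gripper_force: 29.4
```

```bash
python3 - <<'E'
from h import *
from rig import sense,imaging
s=sense();print(s['t'],s['eef_pos'],s['ee_rot'],s['force'],s['moment'])
print('place',move(s,[.5721,.0369,s['eef_pos'][2]-.005],np.pi/2+N0[2]))
im=[]
for n,(x0,y0) in {'top':(120,180),'scene':(120,130)}.items():
    c=imaging.read_camera(n);pickle.dump(c,open(f'pics/{n}4.pkl','wb'))
    im.append(cv2.resize(c['image'][y0:y0+130,x0:x0+130,::-1],None,fx=3,fy=3,interpolation=cv2.INTER_CUBIC))
cv2.imwrite('pics/c6.png',np.hstack(im))
E
```

```text
15.975 [ 0.43965082 -0.00446502  0.05725101] [1.97141291e+00 2.44586456e+00 1.05194342e-04] [ 0.63860802 -0.33214191 -0.17483082] [-0.04067857 -0.13570283  0.00421338]
place (array([ 1.23, 13.82,  0.5 ]), np.float64(0.34))
```

View pics/c6.png

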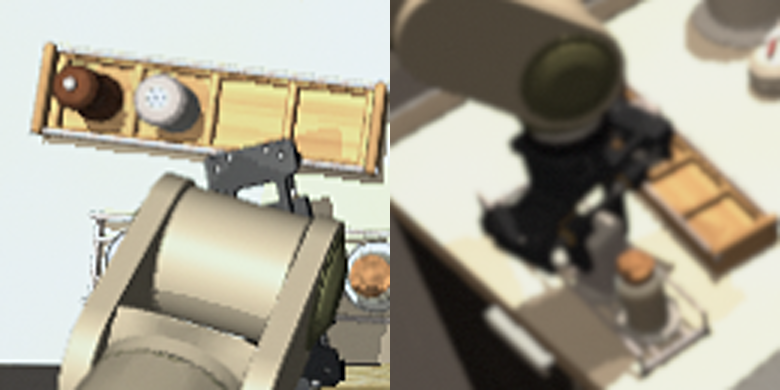

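The mill and shaker stand upright in pockets 1 and 2, and the tin is gripped squarely at 39 mm. Carrying it over.

Call:
drive_tool(
  steps=[
    [[0,0,-2,0,3],[0,0,-5,0,3],[0,0.5,-6,0,3],[0.3,3,-6,0.1,3],[0.6,7,-6,0.22,3],[1,11,-6,0.34,3],[1.2,13.5,-6,0.34,3],[1.2,13.8,-6,0.34,3],[1.2,13.8,-6,0.34,3],[1.2,13.8,-4,0.34,3],[1.2,13.8,-2,0.34,3],[1.2,13.8,-0.7,0.34,3],[1.2,13.8,0,0.34,3],[1.2,13.8,0.3,0.34,3],[1.2,13.8,0.4,0.34,3],[1.2,13.8,0.45,0.34,3],[1.2,13.8,0.45,0.34,3]],
  ],
)

```text
t: 18.2
eef_pos: [0.572, 0.0366, 0.053]
ee_rot: [2.357, 2.077, 0.0]
force: [-0.7, 0.2, -0.7]
gripper_width: 0.0388
gripper_force: 29.4
```

```bash
python3 - <<'E'
from h import *
from rig import sense,imaging
s=sense();print(s['t'],s['eef_pos'],s['force'],s['gripper_force'],move(s,[.5721,.0369,.0573-.005],np.pi/2+N0[2]))
im=[]
for n,(x0,y0) in {'top':(120,180),'scene':(120,130)}.items():
    c=imaging.read_camera(n);pickle.dump(c,open(f'pics/{n}5.pkl','wb'))
    im.append(cv2.resize(c['image'][y0:y0+130,x0:x0+130,::-1],None,fx=3,fy=3,interpolation=cv2.INTER_CUBIC))
cv2.imwrite('pics/c7.png',np.hstack(im))
E
```

```text
18.2 [0.5720099  0.03656824 0.05298733] [-0.7059307   0.16281918 -0.70592526] 29.39326538646128 (array([0.03, 0.  , 0.07]), np.float64(0.0))
```

View pics/c7.png

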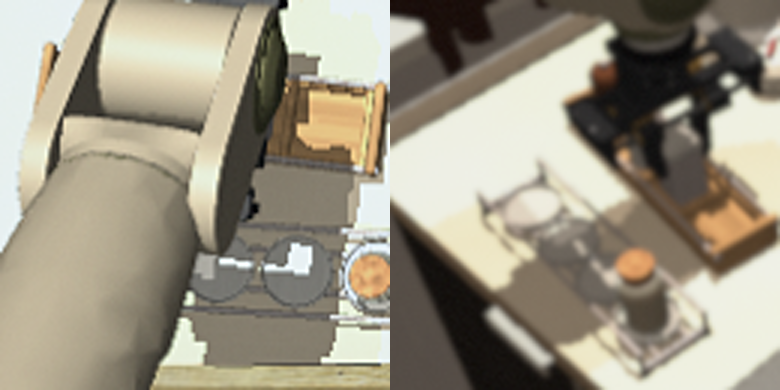

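The tin is over pocket 3 and barely off the floor. Lower, release, lift.

Call:
drive_tool(
  steps=[
    [[0,0,0.05,0,3],[0,0,0.1,0,3],[0,0,0.1,0,3],[0,0,0.1,0,4.2],[0,0,0.1,0,5],[0,0,0.1,0,7],[0,0,0.1,0,8.8],[0,0,0.1,0,8.8],[0,0,-1,0,8.8],[0,0,-5,0,8.8],[0,0,-8,0,8.8],[0,0,-8,0,8.8],[0,0,-8,0,8.8]],
  ],
)

```text
t: 19.92
eef_pos: [0.5715, 0.0366, 0.1321]
ee_rot: [-2.356, -2.077, 0.001]
force: [-0.0, -0.0, -0.7]
gripper_width: 0.088
gripper_force: 0.0
```

```bash
python3 - <<'E'
from h import *
from rig import sense
s=sense();print(s['t'],s['eef_pos'],s['force'])
print('jar',move(s,[.4339,-.0731,.015+.049-.019],np.pi/2+O0[2]))
E
```

```text
19.925 [0.57146041 0.0366408  0.13209933] [-0.00707005 -0.04010402 -0.66745229]
jar (array([-12.62, -12.26,   8.72]), np.float64(-0.057))
```

Call:
drive_tool(
  steps=[
    [[-4,-4,0,-0.05,8.8],[-8,-8,0,-0.06,8.8],[-12,-12,0,-0.06,8.8],[-12.6,-12.3,0,-0.06,8.8],[-12.6,-12.3,0,-0.06,8.8],[-12.6,-12.3,4,-0.06,8.8],[-12.6,-12.3,7,-0.06,8.8],[-12.6,-12.3,8.5,-0.06,8.8],[-12.6,-12.3,8.8,-0.06,8.8],[-12.6,-12.3,8.8,-0.06,8.8],[-12.6,-12.3,8.8,-0.06,6],[-12.6,-12.3,8.8,-0.06,5],[-12.6,-12.3,8.8,-0.06,4.6],[-12.6,-12.3,8.8,-0.06,3],[-12.6,-12.3,8.8,-0.06,3],[-12.6,-12.3,8.8,-0.06,3],[-12.6,-12.3,8.8,-0.06,3],[-12.6,-12.3,8.8,-0.06,3]],
  ],
)

```text
t: 22.18
eef_pos: [0.4341, -0.073, 0.0448]
ee_rot: [2.293, 2.147, 0.0]
force: [-0.1, -0.1, 1.0]
gripper_width: 0.0432
gripper_force: 30.0
```

```bash
python3 - <<'E'
from h import *
from rig import sense,imaging
s=sense();print(s['t'],s['eef_pos'],s['ee_rot'],s['force'])
print('place',move(s,[.5636,-.0306,s['eef_pos'][2]-.005],np.pi/2+N0[2]))
im=[]
for n,(x0,y0) in {'top':(120,180),'scene':(120,130)}.items():
    c=imaging.read_camera(n);pickle.dump(c,open(f'pics/{n}6.pkl','wb'))
    im.append(cv2.resize(c['image'][y0:y0+130,x0:x0+130,::-1],None,fx=3,fy=3,interpolation=cv2.INTER_CUBIC))
cv2.imwrite('pics/c8.png',np.hstack(im))
E
```

```text
22.175 [ 0.43408256 -0.07297514  0.04477313] [2.29340388e+00 2.14686710e+00 8.49742345e-05] [-0.13388124 -0.14424225  0.98771097]
place (array([ 5.08, 12.64,  0.5 ]), np.float64(0.06))
```

View pics/c8.png

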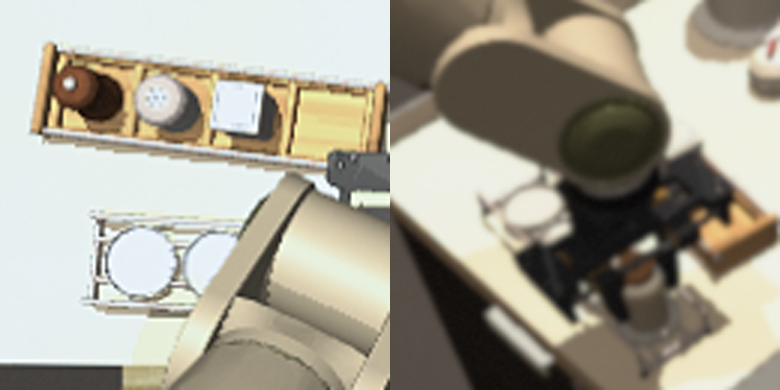

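Three pots stand in place and the jar is gripped. Carrying it over.

Call:
drive_tool(
  steps=[
    [[0,0,-2,0,3],[0,0,-5,0,3],[0,0.5,-6,0,3],[1,3,-6,0.06,3],[2.5,7,-6,0.06,3],[4,11,-6,0.06,3],[5,12.5,-6,0.06,3],[5.1,12.6,-6,0.06,3],[5.1,12.6,-6,0.06,3],[5.1,12.6,-4,0.06,3],[5.1,12.6,-2,0.06,3],[5.1,12.6,-0.7,0.06,3],[5.1,12.6,0,0.06,3],[5.1,12.6,0.3,0.06,3],[5.1,12.6,0.4,0.06,3],[5.1,12.6,0.45,0.06,3],[5.1,12.6,0.45,0.06,3]],
  ],
)

```text
t: 24.4
eef_pos: [0.5632, -0.0304, 0.0405]
ee_rot: [2.357, 2.077, 0.0]
force: [-0.0, -0.3, -1.0]
gripper_width: 0.0431
gripper_force: 30.0
```

```bash
python3 - <<'E'
from h import *
from rig import sense
s=sense();print(s['t'],s['eef_pos'],s['force'],s['gripper_force'],move(s,[.5636,-.0306,.0448-.005],np.pi/2+N0[2]))
E
```

```text
24.4 [ 0.56322333 -0.03038914  0.04047518] [-0.01484744 -0.32086011 -0.99765042] 29.99935389496386 (array([-0.02,  0.04,  0.07]), np.float64(0.0))
```

Lower, release, lift, then retreat to the right to clear the view.

Call:
drive_tool(
  steps=[
    [[0,0,0.05,0,3],[0,0,0.1,0,3],[0,0,0.1,0,3],[0,0,0.1,0,4.6],[0,0,0.1,0,5.4],[0,0,0.1,0,7],[0,0,0.1,0,8.8],[0,0,0.1,0,8.8],[0,0,-1,0,8.8],[0,0,-5,0,8.8],[0,0,-10,0,8.8],[0,0,-12,0,8.8],[-5,-5,-12,0,8.8],[-10,-10,-12,0,8.8],[-14,-15,-12,0,8.8],[-18,-20,-12,0,8.8],[-20,-22,-12,0,8.8],[-20,-22,-12,0,8.8],[-20,-22,-12,0,8.8]],
  ],
)

```text
t: 26.78
eef_pos: [0.3202, -0.2011, 0.1607]
ee_rot: [2.356, 2.076, 0.0]
force: [0.5, 0.7, -0.4]
gripper_width: 0.088
gripper_force: 0.0
```

```bash
python3 - <<'E'
from h import *
from rig import sense,imaging
s=sense();print(s['t'],s['eef_pos'],s['force'])
im=[]
for n,(x0,y0) in {'top':(120,180),'scene':(120,130)}.items():
    c=imaging.read_camera(n);pickle.dump(c,open(f'pics/{n}7.pkl','wb'))
    im.append(cv2.resize(c['image'][y0:y0+130,x0:x0+130,::-1],None,fx=3,fy=3,interpolation=cv2.INTER_CUBIC))
cv2.imwrite('pics/c9.png',np.hstack(im))
c=load('pics/top7.pkl')
for n,y,z in[('mill',.102,.100),('shaker',.034,.082),('tin',-.034,.087),('jar',-.102,.090)]: print(n,((proj(c,place(N0,[[0,y,z]]))-[120,180]+.5)*3).round(0))
E
```

```text
26.775 [ 0.32021353 -0.20107451  0.16073697] [ 0.51307498  0.7426335  -0.37381659]
mill [[70. 83.]]
shaker [[157.  96.]]
tin [[237. 105.]]
jar [[319. 114.]]
```

View pics/c9.png

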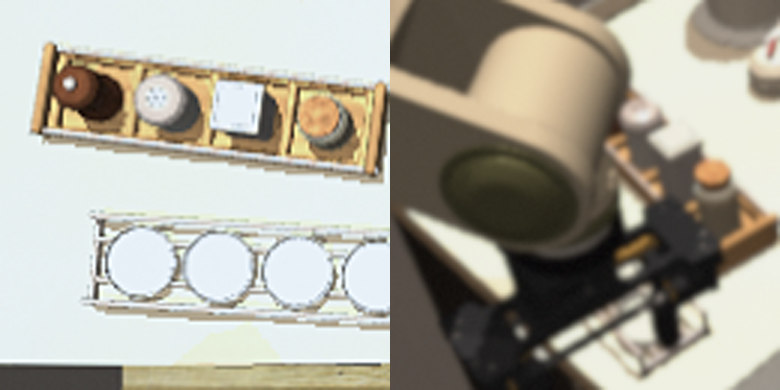

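All four pots stand upright, in order. Their tops are at (69,84), (156,97), (239,107) and (323,118), each within about 3 mm of where an upright, centred pot would appear. Handing in.

```bash
python3 -c "
from rig import ticket
print(ticket.close_job())"
```

```text
the job is handed in; nothing more can be done
None
```

The job is handed in after about 27 s: the pepper mill, salt shaker, square tin and cork jar stand upright in that left-to-right order in the new rack, each within about 3 mm of its pocket centre, and the arm went nowhere near the egg timer, dish or yellow look-alike.

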